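# Seat a slide holder on the viewing lamp and click its filter slide to green

### The job

Put the blue slide holder on the stage of the viewing lamp and push it fully home into the corner, against both the back rail and the side stop. Only then pull the lamp's filter slide out by its knob from shut to the next click, the green filter, and let go; never run on towards the clear opening, which would bleach the stain. Leave everything else on the bench where it stands.

Things in the scene. Friction and masses are not known exactly. Their poses are not given: they have to be found in the camera images.
- holder_center (a point): Centre of the loose slide holder: a flat blue frame 62 mm (its x) by 100 mm (its y) by 12 mm high with a stained glass slide in it, 0.08 to 0.16 kg, lying flat on the bench on the knob side of the viewing lamp. Point 6 mm above its underside, z up. Either way round is right. Grasp it across its 62 mm.
- seat (a point): Where the holder's centre belongs when home: fixed to the viewing lamp, 6 mm above its stage, 60 mm above the bench, right over the 28 mm light port. x runs along the filter slide away from the knob (to the robot's left), y towards the robot, z up. Holder home: its y along this y. The bare metal stage (white housing below) reaches 81 mm to -x, 39 to +x, 92 to +y and 58 to -y of this point.
- back_rail (a point): Back rail on the lamp's stage, black, 7 mm high, 8 mm thick, 142 mm long along the seat's y. The point is on its front face at stage height (54 mm above the bench), 31 mm to +x of the seat: a long side of the holder must lie flat on this face. Axes as the seat's.
- side_stop (a point): Side stop on the lamp's stage, black, 7 mm high, 8 mm thick, 66 mm long along the seat's x. The point is on its inner face at stage height (54 mm above the bench), 50 mm to -y of the seat: an end of the holder must touch this face. Axes as the seat's.
- filter_slide (a joint): How far the filter slide is pulled out to the knob side (seat's -x), m. Spring-ball stops: 0 shut, 0.030 green, 0.060 clear (end of travel). Starts at shut or up to 8 mm off it. Let go within 4 mm of a stop, the ball centres it; elsewhere it stays put. About 5 N to leave a notch, 1 N between. Index dots come out of the slot in turn: red, green, white.
- slide_knob (a point): Middle of the upright round metal knob on the front end of the filter slide (black plate 44 mm wide, top 45 mm above the bench, in a slot under the stage): 18 mm across, from 49 to 73 mm above the bench, point at 61 mm. Moves with the slide; shut, it stands 116 mm to -x of the seat, 35 mm in front of the stage. Axes as the seat's.
- tip_box: Bystander: blue pipette tip box with a clear lid, 74 x 118 x 67 mm. Origin at the centre of its underside.
- bottle_media: Bystander: white bottle with a blue cap, 48 mm across, 105 mm high. Origin at the centre of its underside.
- glass_beaker: Bystander: small clear beaker, 42 mm across, 50 mm high. Origin at the centre of its underside.
- pipette_a: Bystander: hand pipette lying down, 244 mm long, 33 mm high. Origin at the centre of its underside.
- dish_a: Bystander: clear culture dish, 58 mm across, 15 mm high. Origin at the centre of its underside.
- dish_c: Bystander: second clear culture dish, 58 mm across, 15 mm high. Origin at the centre of its underside.
- bottle_oil: Bystander: small bottle with a black cap, 42 mm across, 88 mm high. Origin at the centre of its underside.
There are look-alikes about, which are no part of the job. Of the things that look like the part that bears holder_center, the middle-sized one is meant.

How it is judged:
By the outcome, as a careful person would: the job done as asked, in the order asked, and still so for the second after the job is handed in, with the robot touching nothing.
It also fails if it takes over 64 s, if anything falls off the work surface, if the arm or the gripper's body presses on something with over 40 N, if the wrist force passes 120 N, or if a joint passes its speed limit or range.

### The arm

A 6-joint arm with a two-finger parallel gripper is mounted at the origin on a cart in front of the work surface, level with it; the furniture and walls round the work are solid. World frame = base frame: x ahead of the robot, y to its left, z up, the work surface at z = 0. Lengths are in mm, angles in rad, forces in N, time in s.
With the tool pointing down it reaches from about 350 to 775 mm from the base axis. Payload 7.3 kg.
Tool frame: the origin (TCP) lies at the very end of the fingers, on their centre line; the grasp point (between the pads) lies bot.grip_point_offset behind it (bot.grip_point_offset is the distance from the TCP to the grasp point, in mm); z points along the fingers, y is the line along which they close (so a half turn about z gives the same grasp; the last joint's range is limited). The gripper opens to 92 mm and grips with 3 to 60 N. Pads are 19 mm wide; open, the fingers measure 130 mm over their backs; the gripper's body (75 mm by 190 mm) begins 47 mm behind the grasp point.
Start: joints at [-1.433, 0.342, 1.524, -0, 1.275, -0.146], TCP at [147.026, -504.015, 194.241] pointing down, gripper open.
Joint ranges: [-2.53, 2.53], [-0.77, 2.02], [0.04, 2.7], [-1, 4.14], [0.28, 2.66], [-3.11, 3.11]. Speed limits (rad/s): [2.57, 2.57, 3.14, 3.14, 3.14, 3.14].

### API

Orientations are given as [roll, pitch, yaw] about the fixed x, y, z axes, in that order (R = Rz(yaw) Ry(pitch) Rx(roll)).
In Python, from plant import bot gives the robot as it stands. The module is installed in compiled form; this text tells all that it offers.
- The arm moves only by the tool carry_out, never from a script. Its argument "plan" is a list of rows, each an object of numbers: "tx", "ty", "tz": the shift along the world's x, y, z in mm; "rx", "ry", "rz": the turn, a rotation vector about the world's x, y, z in rad. A call has 1 to 12 rows; each row shifts and turns the commanded pose from where the row before left it; what a row does not reach is not made up. A row lasts 1/10 s, in which the tool goes at most 50 mm and 8.59 degrees, less where a joint would pass 70% of its speed; a pose out of reach is approached as far as the arm can. A call with a gripper value outside its range is refused whole. "gripper" is the closure, from 0 (fully open) to 1 (shut), set as the call begins (left out, the last holds). The fingers move at their own pace and stop on an object; the grip force is fixed at half the most. Time passes only in rows, so rows that do not move let the fingers close. It gives the time, the measured TCP pose, the force, the opening and the grip force at its end, in the units of the state.
- bot.get_obs(): the state, without advancing time (a new reading comes with each control period).
- bot.capture(name): name is "side" or "top" or "wrist"; returns the picture (384x512x3 uint8, red, green, blue); there is no depth.
- bot.camera_model(name): a dict with "camera_matrix" (3x3 intrinsics, pixels), "R" (3x3) and "t" (3): a world point X has camera coordinates R X + t. Camera axes: x right, y down, z forward; pixel columns grow to the right and rows downward; lengths in mm; the calibration is good to about 2 mm. A picture is of the moment at which its call begins: read the wrist's pose just before it. camera_model takes no time and is no camera call; for the wrist camera it gives the pose at the moment of the call.
- bot.close_job(): hands the job in; it is judged then, once.
The state is a dict: "time": time; "joint_positions": joint angles; "dq": joint speeds; "tau": joint torques, N m; "tool_pos": TCP position; "tcp_rot": TCP orientation; "contact_force": force on the tool from outside, world axes, zero at the start; "moment": the same for the moment, N m; "grip_width": finger opening in mm; "finger_force": force on a finger pad.
Only numpy, scipy, OpenCV 4.12 (cv2) and the standard library are available. Lean on these libraries where they do the work, as an engineer would, in place of code of your own. Each camera call takes 0.05 s, during which the arm holds its last target. There are 200 camera calls.

## Working session

There is one attempt and no reset: what is moved stays moved. The work goes in short steps, Python scripts to look and compute and a tool call to move; the robot and the scene stay as the last step left them, time stands still between calls to the robot, and variables do not carry over. Pictures are saved under pics/ and viewed, at most 10 in all, crops included, and the job is handed in when it is done.

Besides the shell and the picture viewer there is one more tool, called as name(argument=value, ...), one argument or row to a line, values as JSON. carry_out: Moves the arm, as the interface text tells. Its arguments: {"type":"object","properties":{"plan":{"type":"array"},"gripper":{"type":"number"}},"required":["plan"]}

```bash
mkdir -p pics; cat > h.py <<'E'
from plant import bot
import numpy as np, cv2
def cap(n,f):
    im=bot.capture(n); cv2.imwrite('pics/'+f,im[:,:,::-1]); return im
def ray(n,px,z,m=None):
    m=m or bot.camera_model(n); K=np.array(m['camera_matrix']);R=np.array(m['R']);t=np.array(m['t'])
    d=R.T@np.linalg.inv(K)@[px[0],px[1],1]; c=-R.T@t
    return c+d*(z-c[2])/d[2]
def proj(n,X,m=None):
    m=m or bot.camera_model(n); p=np.array(m['camera_matrix'])@(np.array(m['R'])@np.array(X)+np.array(m['t'])); return p[:2]/p[2]
E
python3 - <<'E'
from h import *
a=cap('top','top.png');b=cap('side','side.png')
cv2.imwrite('pics/both.png',cv2.resize(np.vstack([a,b]),None,fx=.78,fy=.78)[:,:,::-1])
o=bot.get_obs();print(o['tool_pos'],o['tcp_rot'],bot.grip_point_offset,o['time'])
for n in('top','side'):
    m=bot.camera_model(n);print(n,-np.array(m['R']).T@m['t'],m['camera_matrix'][0])
E
```

```text
[ 146.96049155 -503.60591842  193.63396013] [-3.14029388e+00 -1.96360073e-04  2.83765264e-01] 18.8 0.1
top [ 470.41935807   30.79491157 1205.50184999] [424.56902776   0.         258.13027318]
side [ 376.17758415 -930.36216365  530.28260863] [384.97698815   0.         260.7005281 ]
```

View pics/top.png

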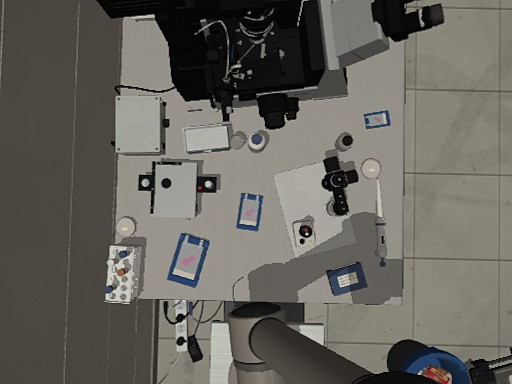

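View pics/side.png

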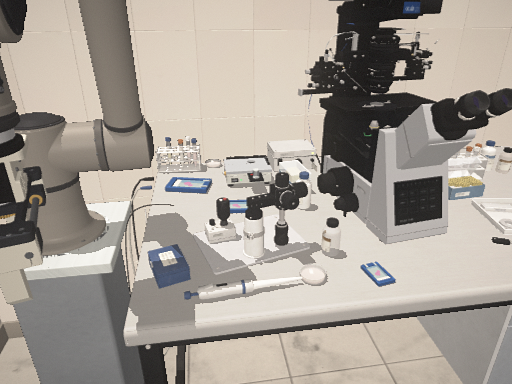

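Both views show three blue holder look-alikes: large at top (188,260), middle at (250,212) and small at (376,120). The blue tip box is at (347,278). The lamp is at (175,189), with its knob near (208,184). The one meant is the middle holder at (250,212), so I'll measure it and check in one crop.

```bash
python3 - <<'E'
from h import *
a=cv2.imread('pics/top.png')
cv2.imwrite('pics/crop.png',cv2.resize(a[140:290,125:275],None,fx=4,fy=4,interpolation=cv2.INTER_CUBIC))
hsv=cv2.cvtColor(a,cv2.COLOR_BGR2HSV)
m=cv2.inRange(hsv,(100,120,50),(125,255,255))
cs,_=cv2.findContours(m,cv2.RETR_EXTERNAL,2)
for c in cs:
    if cv2.contourArea(c)<150: continue
    P=np.array([ray('top',p,12)[:2] for p in c[:,0,:]],np.float32)
    r=cv2.minAreaRect(P); print(cv2.boundingRect(c),r,np.round(cv2.boxPoints(r)).tolist())
m=bot.camera_model('top')
for p in [(166,184),(208,184),(147,183)]: print(p,ray('top',p,54),ray('top',p,73))
E
```

```text
(405, 353, 65, 31) ((49.382572174072266, -480.31610107421875), (179.90350341796875, 74.9135513305664), 78.08635711669922) [[-6.0, -561.0], [67.0, -576.0], [105.0, -400.0], [31.0, -385.0]]
(168, 234, 41, 53) ((323.3701171875, 225.6241455078125), (81.32955932617188, 131.82630920410156), 74.57550811767578) [[249.0, 204.0], [376.0, 169.0], [398.0, 247.0], [271.0, 282.0]]
(166, 184) [532.8187037  283.64699412  54.        ] [531.78910261 279.47488656  73.        ]
(208, 184) [535.53920129 169.56224861  54.        ] [534.46471147 167.2725611   73.        ]
(147, 183) [534.3077133  335.35473522  54.        ] [533.25354326 330.32944008  73.        ]
```

View pics/crop.png

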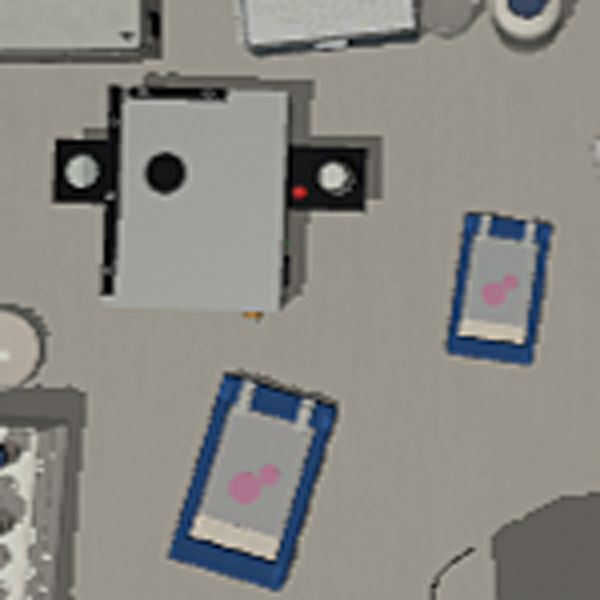

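The crop shows the middle holder at crop (500,287), roughly 22x36 px and so about 62x100 mm. The lamp's port is at (166,173), its knob at (335,178) with the red dot out, the rail on the left and the stop at the top. I'll move above the holder for a close look.

```bash
python3 - <<'E'
from h import *
f=lambda x,y:(125+x/4-.375,140+y/4-.375)
C=[ray('top',f(*p),12) for p in[(467,212),(552,222),(533,363),(447,352)]]
print(np.round(C),np.mean(C,0)); e=lambda a,b:np.linalg.norm(a-b)
print(e(C[0],C[1]),e(C[1],C[2])); d=C[0]+C[1]-C[2]-C[3];print('yaw',np.arctan2(d[1],d[0]))
print('port',ray('top',f(166,173),54),'knob',ray('top',f(335,177),73))
m=bot.camera_model('wrist');o=bot.get_obs();c=-np.array(m['R']).T@m['t'];print(c-o['tool_pos'],np.array(m['R'])[2],m['camera_matrix'][0])
E
```

```text
[[516.  80.  12.]
 [510.  20.  12.]
 [411.  31.  12.]
 [417.  92.  12.]] [463.62511081  55.72284458  12.        ]
60.192821982755525 99.78930300543092
yaw -0.11340502151963609
port [535.88668485 283.40531796  54.        ] knob [534.82294755 166.28029404  73.        ]
[ 67.92224529  19.47031756 190.97753594] [-0.25424297 -0.0727139  -0.96440303] [270.76392592   0.         254.38379891]
```

carry_out(
  plan=[
    {"tz":30},
    {"tx":20,"ty":36,"tz":20,"rz":-0.04},
    {"tx":20,"ty":36,"rz":-0.04},
    {"tx":20,"ty":36,"rz":-0.04},
    {"tx":20,"ty":36,"rz":-0.04},
    {"tx":20,"ty":36,"rz":-0.04},
    {"tx":20,"ty":36,"rz":-0.04},
    {"tx":20,"ty":36,"rz":-0.04},
    {"tx":20,"ty":36,"rz":-0.04},
    {"tx":20,"ty":36,"rz":-0.04},
    {"tx":20,"ty":36,"rz":-0.035},
  ],
)

```text
invalid input at $.plan[0]: expected keys tx, ty, tz, rx, ry, rz
```

carry_out(
  plan=[
    {"tx":0,"ty":0,"tz":30,"rx":0,"ry":0,"rz":0},
    {"tx":20,"ty":36,"tz":20,"rx":0,"ry":0,"rz":-0.04},
    {"tx":20,"ty":36,"tz":0,"rx":0,"ry":0,"rz":-0.04},
    {"tx":20,"ty":36,"tz":0,"rx":0,"ry":0,"rz":-0.04},
    {"tx":20,"ty":36,"tz":0,"rx":0,"ry":0,"rz":-0.04},
    {"tx":20,"ty":36,"tz":0,"rx":0,"ry":0,"rz":-0.04},
    {"tx":20,"ty":36,"tz":0,"rx":0,"ry":0,"rz":-0.04},
    {"tx":20,"ty":36,"tz":0,"rx":0,"ry":0,"rz":-0.04},
    {"tx":20,"ty":36,"tz":0,"rx":0,"ry":0,"rz":-0.04},
    {"tx":20,"ty":36,"tz":0,"rx":0,"ry":0,"rz":-0.04},
    {"tx":20,"ty":36,"tz":0,"rx":0,"ry":0,"rz":-0.035},
  ],
)

```text
time: 1.2
tool_pos: [347.3, -142.3, 244.1]
tcp_rot: [3.142, 0.0, -0.113]
contact_force: [1.4, 0.2, -0.6]
grip_width: 91.7
finger_force: 0.0
```

carry_out(
  plan=[
    {"tx":20,"ty":34,"tz":0,"rx":0,"ry":0,"rz":0},
    {"tx":20,"ty":34,"tz":0,"rx":0,"ry":0,"rz":0},
    {"tx":20,"ty":34,"tz":0,"rx":0,"ry":0,"rz":0},
    {"tx":20,"ty":34,"tz":0,"rx":0,"ry":0,"rz":0},
    {"tx":20,"ty":34,"tz":-20,"rx":0,"ry":0,"rz":0},
    {"tx":16,"ty":28,"tz":-30,"rx":0,"ry":0,"rz":0},
    {"tx":0,"ty":0,"tz":-30,"rx":0,"ry":0,"rz":0},
    {"tx":0,"ty":0,"tz":0,"rx":0,"ry":0,"rz":0},
  ],
)

```text
time: 2.0
tool_pos: [460.2, 54.9, 160.5]
tcp_rot: [3.141, 0.009, -0.109]
contact_force: [0.1, 0.2, 0.4]
grip_width: 91.7
finger_force: 0.0
```

```bash
python3 - <<'E'
from h import *
o=bot.get_obs();m=bot.camera_model('wrist');w=cap('wrist','w1.png');print(o['tool_pos'],o['tcp_rot'])
hsv=cv2.cvtColor(w,cv2.COLOR_RGB2HSV);k=cv2.inRange(hsv,(100,120,40),(125,255,255))
cs,_=cv2.findContours(k,cv2.RETR_EXTERNAL,2)
for c in cs:
    if cv2.contourArea(c)<800: continue
    for z in (12,):
        P=np.array([ray('wrist',p,z,m)[:2] for p in c[:,0,:]],np.float32)
        r=cv2.minAreaRect(P);print(cv2.boundingRect(c),r)
E
```

```text
[460.16012702  54.9098201  160.50875048] [ 3.14084143  0.00898108 -0.10925727]
(228, 134, 48, 75) ((462.6353759765625, 57.93151092529297), (59.64631271362305, 96.12818145751953), 83.51829528808594)
```

View pics/w1.png

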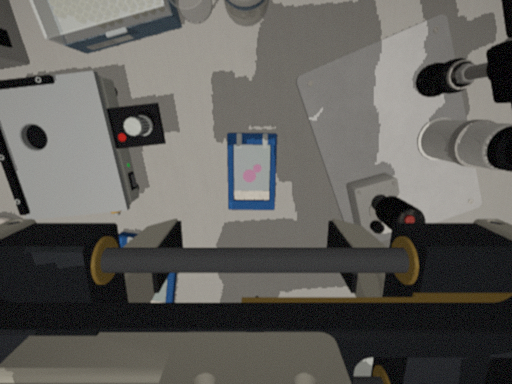

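The wrist view shows the middle holder at (252,172), measuring 60x96 mm with its centre at (462.6, 57.9) and yaw -0.113, which agrees with the top view. I'll descend and grip it.

carry_out(
  plan=[
    {"tx":0,"ty":3,"tz":-30,"rx":0,"ry":0,"rz":0},
    {"tx":0,"ty":0,"tz":-35,"rx":0,"ry":0,"rz":0},
    {"tx":0,"ty":0,"tz":-35,"rx":0,"ry":0,"rz":0},
    {"tx":0,"ty":0,"tz":-30,"rx":0,"ry":0,"rz":0},
    {"tx":0,"ty":0,"tz":-15,"rx":0,"ry":0,"rz":0},
    {"tx":0,"ty":0,"tz":-10,"rx":0,"ry":0,"rz":0},
    {"tx":0,"ty":0,"tz":-6,"rx":0,"ry":0,"rz":0},
    {"tx":0,"ty":0,"tz":0,"rx":0,"ry":0,"rz":0},
    {"tx":0,"ty":0,"tz":0,"rx":0,"ry":0,"rz":0},
  ],
)

```text
time: 2.95
tool_pos: [463.9, 56.8, 4.2]
tcp_rot: [-3.142, -0.002, -0.111]
contact_force: [0.4, -0.0, 0.1]
grip_width: 91.7
finger_force: 0.0
```

carry_out(
  plan=[
    {"tx":0,"ty":0,"tz":0,"rx":0,"ry":0,"rz":0},
    {"tx":0,"ty":0,"tz":0,"rx":0,"ry":0,"rz":0},
    {"tx":0,"ty":0,"tz":0,"rx":0,"ry":0,"rz":0},
    {"tx":0,"ty":0,"tz":0,"rx":0,"ry":0,"rz":0},
    {"tx":0,"ty":0,"tz":0,"rx":0,"ry":0,"rz":0},
    {"tx":0,"ty":0,"tz":0,"rx":0,"ry":0,"rz":0},
  ],
  gripper=1,
)

```text
time: 3.55
tool_pos: [463.0, 57.0, 3.2]
tcp_rot: [3.141, 0.0, -0.111]
contact_force: [0.2, -0.6, 0.9]
grip_width: 48.4
finger_force: 0.0
```

```bash
python3 - <<'E'
from h import *
w=cap('wrist','w2.png');o=bot.get_obs();print(o['grip_width'],o['finger_force'],o['tool_pos'])
a=cap('top','t2.png')
cv2.imwrite('pics/v2.png',np.hstack([cv2.resize(w,(400,300)),cv2.resize(a[150:270,150:310],(400,300))])[:,:,::-1])
E
```

```text
44.590688791117614 0.0 [463.00901536  57.00857278   3.21197818]
```

View pics/v2.png

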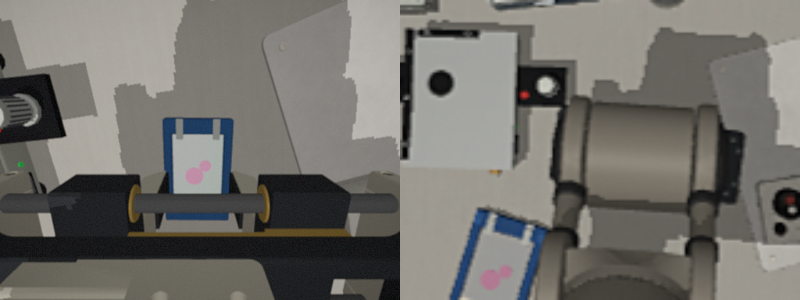

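```bash
python3 - <<'E'
from h import *
w=cv2.imread('pics/w2.png');m=bot.camera_model('wrist');o=bot.get_obs();T=o['tool_pos']
print('tcp',proj('wrist',T,m),o['grip_width'],o['time'])
y=-.111;ux=np.array([np.cos(y),np.sin(y),0]);uy=np.array([np.sin(y),-np.cos(y),0])
for s in(-31,31,-22,22): print(s,proj('wrist',T+s*uy,m),proj('wrist',T+s*uy+50*ux,m),proj('wrist',T+s*uy-50*ux,m))
hsv=cv2.cvtColor(w,cv2.COLOR_BGR2HSV);k=cv2.inRange(hsv,(100,120,40),(125,255,255))
for c in cv2.findContours(k,cv2.RETR_EXTERNAL,2)[0]:
    if cv2.contourArea(c)<500: continue
    print(cv2.boundingRect(c));P=np.array([ray('wrist',p,12,m)[:2] for p in c[:,0,:]],np.float32);print(cv2.minAreaRect(P))
E
```

```text
tcp [254.08919405 215.6027742 ] 40.47954219775849 3.65
-31 [212.72295359 215.64260944] [209.74797391 148.46522336] [215.33364477 274.59407412]
31 [295.45648997 215.56293793] [298.25378901 148.37815951] [293.0017305  274.52069269]
-22 [224.73239854 215.63104448] [222.59529246 148.45258535] [226.60781346 274.58342219]
22 [283.44652113 215.5745034 ] [285.40587092 148.3907981 ] [281.72710011 274.53134505]
(213, 273, 79, 9)
((416.8992614746094, 63.79951858520508), (59.68856430053711, 6.932043552398682), 83.5789794921875)
(282, 152, 16, 96)
((473.7740478515625, 30.839813232421875), (10.224592208862305, 70.13121032714844), 85.13164520263672)
(235, 152, 38, 19)
((505.2300109863281, 52.74702453613281), (25.04243278503418, 12.244058609008789), 83.58336639404297)
(209, 151, 16, 97)
((479.9473876953125, 81.89450073242188), (10.217305183410645, 70.84806060791016), 81.04524230957031)
```

carry_out(
  plan=[
    {"tx":0,"ty":0,"tz":0,"rx":0,"ry":0,"rz":0},
    {"tx":0,"ty":0,"tz":0,"rx":0,"ry":0,"rz":0},
  ],
)

```text
time: 3.85
tool_pos: [463.0, 57.0, 3.2]
tcp_rot: [3.141, 0.0, -0.111]
contact_force: [0.5, 0.1, 0.2]
grip_width: 24.4
finger_force: 0.0
```

```bash
python3 - <<'E'
from h import *
w=cap('wrist','w3.png');o=bot.get_obs();print(o['grip_width'],o['finger_force'],o['contact_force'],o['tool_pos'])
cv2.imwrite('pics/v3.png',cv2.resize(w[130:330,130:380],(800,600))[:,:,::-1])
E
```

```text
20.296828707349015 0.0 [-0.0791973   0.26679226  0.79949351] [463.00244274  56.98407515   3.20958682]
```

View pics/v3.png

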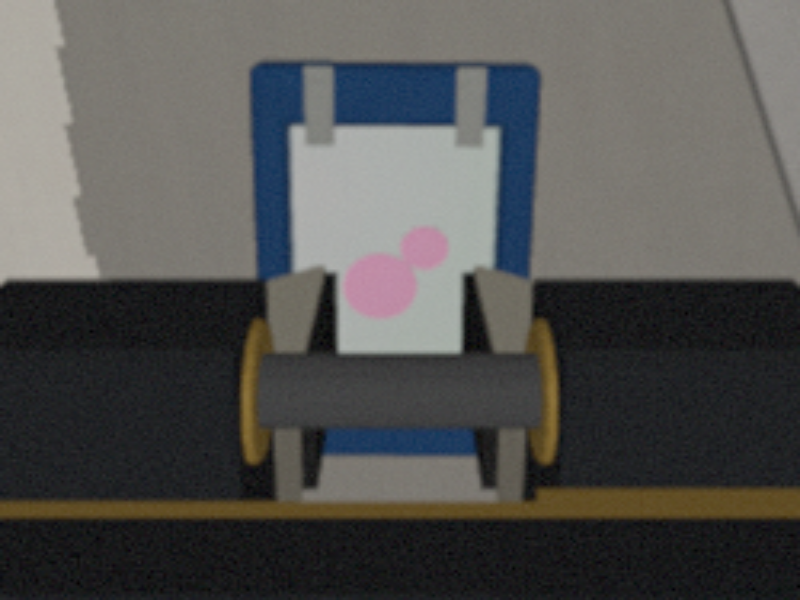

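The wrist crop shows the fingers standing above the holder, with their tips at crop (325,270) and (475,270). They closed to 20 mm with no contact, so the real tips are higher than reported. I'll check from the side camera.

```bash
python3 - <<'E'
from h import *
s=cap('side','s3.png');o=bot.get_obs();T=np.array(o['tool_pos'])
p=proj('side',T);q=proj('side',T+[0,0,60]);print(p,q,proj('side',[463,57,12]),o['grip_width'],o['joint_positions'])
x,y=int(p[0]),int(p[1]);c=s[y-75:y+45,x-80:x+80];cv2.imwrite('pics/s3c.png',cv2.resize(c,(800,600),interpolation=cv2.INTER_CUBIC)[:,:,::-1]);print(x-80,y-75)
E
```

```text
[235.78502611 207.33513988] [235.22327305 188.66944467] [235.69287889 204.65264964] 16.27106656453559 [-4.19987265e-02  4.97843645e-01  1.91366887e+00 -1.32106003e-04
  7.30121207e-01  1.64008846e+00]
155 132
```

View pics/s3c.png

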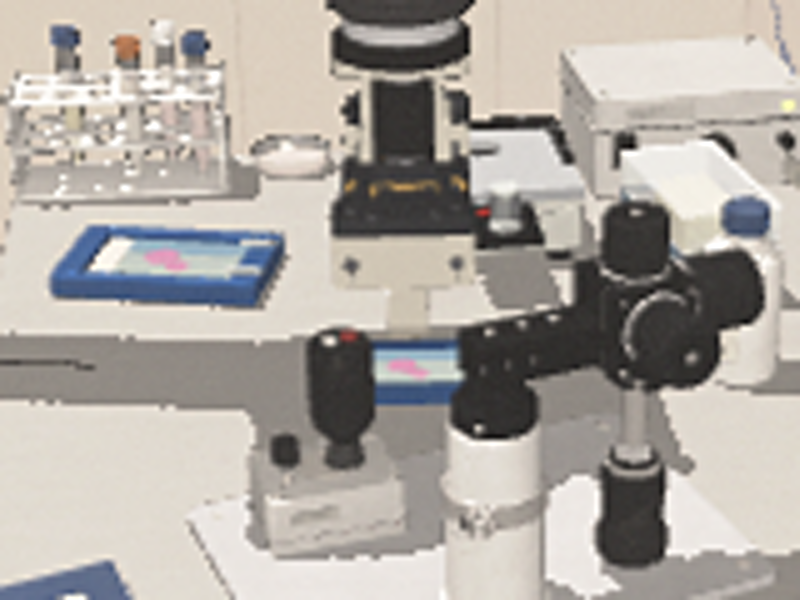

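The side crop shows the real fingertip at (407,335), about 8 px (roughly 27 mm) above where the reported TCP projects, (403,377). The reported z is therefore not the true tip height. I'll open and feel for the bench.

carry_out(
  plan=[
    {"tx":0,"ty":0,"tz":0,"rx":0,"ry":0,"rz":0},
    {"tx":0,"ty":0,"tz":0,"rx":0,"ry":0,"rz":0},
    {"tx":0,"ty":0,"tz":0,"rx":0,"ry":0,"rz":0},
    {"tx":0,"ty":0,"tz":0,"rx":0,"ry":0,"rz":0},
    {"tx":0,"ty":0,"tz":0,"rx":0,"ry":0,"rz":0},
    {"tx":0,"ty":0,"tz":0,"rx":0,"ry":0,"rz":0},
    {"tx":0,"ty":0,"tz":0,"rx":0,"ry":0,"rz":0},
    {"tx":0,"ty":0,"tz":0,"rx":0,"ry":0,"rz":0},
    {"tx":0,"ty":0,"tz":0,"rx":0,"ry":0,"rz":0},
    {"tx":0,"ty":0,"tz":-4,"rx":0,"ry":0,"rz":0},
    {"tx":0,"ty":0,"tz":-4,"rx":0,"ry":0,"rz":0},
    {"tx":0,"ty":0,"tz":-4,"rx":0,"ry":0,"rz":0},
  ],
  gripper=0,
)

```text
time: 5.15
tool_pos: [462.9, 57.0, -9.2]
tcp_rot: [3.141, 0.0, -0.111]
contact_force: [-0.0, -0.3, -0.4]
grip_width: 91.4
finger_force: 0.0
```

carry_out(
  plan=[
    {"tx":0,"ty":0,"tz":-2,"rx":0,"ry":0,"rz":0},
    {"tx":0,"ty":0,"tz":-2,"rx":0,"ry":0,"rz":0},
    {"tx":0,"ty":0,"tz":0,"rx":0,"ry":0,"rz":0},
  ],
)

```text
time: 5.45
tool_pos: [462.8, 57.0, -13.1]
tcp_rot: [3.141, 0.001, -0.111]
contact_force: [-0.3, 0.9, -0.3]
grip_width: 92.2
finger_force: 0.0
```

carry_out(
  plan=[
    {"tx":0,"ty":0,"tz":-1.5,"rx":0,"ry":0,"rz":0},
    {"tx":0,"ty":0,"tz":-1.5,"rx":0,"ry":0,"rz":0},
    {"tx":0,"ty":0,"tz":0,"rx":0,"ry":0,"rz":0},
  ],
)

```text
time: 5.75
tool_pos: [462.9, 57.0, -15.9]
tcp_rot: [3.141, 0.0, -0.111]
contact_force: [-0.5, 0.1, 0.2]
grip_width: 91.9
finger_force: 0.0
```

carry_out(
  plan=[
    {"tx":0,"ty":0,"tz":-1,"rx":0,"ry":0,"rz":0},
    {"tx":0,"ty":0,"tz":-1,"rx":0,"ry":0,"rz":0},
    {"tx":0,"ty":0,"tz":0,"rx":0,"ry":0,"rz":0},
  ],
)

```text
time: 6.05
tool_pos: [462.9, 57.0, -17.9]
tcp_rot: [3.141, 0.0, -0.111]
contact_force: [-0.2, 0.3, -0.0]
grip_width: 92.0
finger_force: 0.0
```

carry_out(
  plan=[
    {"tx":0,"ty":0,"tz":-1,"rx":0,"ry":0,"rz":0},
    {"tx":0,"ty":0,"tz":-1,"rx":0,"ry":0,"rz":0},
    {"tx":0,"ty":0,"tz":0,"rx":0,"ry":0,"rz":0},
  ],
)

```text
time: 6.35
tool_pos: [462.9, 57.0, -19.9]
tcp_rot: [3.141, 0.0, -0.111]
contact_force: [0.4, -0.6, 0.6]
grip_width: 91.4
finger_force: 0.0
```

carry_out(
  plan=[
    {"tx":0,"ty":0,"tz":-1,"rx":0,"ry":0,"rz":0},
    {"tx":0,"ty":0,"tz":0,"rx":0,"ry":0,"rz":0},
  ],
)

```text
time: 6.55
tool_pos: [462.9, 57.0, -20.9]
tcp_rot: [3.141, 0.0, -0.111]
contact_force: [-0.1, -0.2, 0.2]
grip_width: 92.1
finger_force: 0.0
```

carry_out(
  plan=[
    {"tx":0,"ty":0,"tz":-1,"rx":0,"ry":0,"rz":0},
    {"tx":0,"ty":0,"tz":0,"rx":0,"ry":0,"rz":0},
  ],
)

```text
time: 6.75
tool_pos: [463.0, 57.0, -21.9]
tcp_rot: [3.141, 0.0, -0.111]
contact_force: [-0.4, -0.7, -0.1]
grip_width: 91.7
finger_force: 0.0
```

carry_out(
  plan=[
    {"tx":0,"ty":0,"tz":-1,"rx":0,"ry":0,"rz":0},
    {"tx":0,"ty":0,"tz":0,"rx":0,"ry":0,"rz":0},
  ],
)

```text
time: 6.95
tool_pos: [462.9, 57.0, -22.9]
tcp_rot: [3.141, 0.0, -0.111]
contact_force: [1.1, 0.7, -0.6]
grip_width: 92.0
finger_force: 0.0
```

carry_out(
  plan=[
    {"tx":0,"ty":0,"tz":-1,"rx":0,"ry":0,"rz":0},
    {"tx":0,"ty":0,"tz":0,"rx":0,"ry":0,"rz":0},
  ],
)

```text
time: 7.15
tool_pos: [462.9, 57.0, -23.9]
tcp_rot: [3.142, 0.0, -0.111]
contact_force: [0.5, -0.1, -0.5]
grip_width: 92.0
finger_force: 0.0
```

carry_out(
  plan=[
    {"tx":0,"ty":0,"tz":-1,"rx":0,"ry":0,"rz":0},
    {"tx":0,"ty":0,"tz":0,"rx":0,"ry":0,"rz":0},
  ],
)

```text
time: 7.35
tool_pos: [463.0, 57.0, -24.9]
tcp_rot: [3.141, 0.0, -0.111]
contact_force: [-0.4, 0.4, -0.4]
grip_width: 92.0
finger_force: 0.0
```

carry_out(
  plan=[
    {"tx":0,"ty":0,"tz":-1,"rx":0,"ry":0,"rz":0},
    {"tx":0,"ty":0,"tz":0,"rx":0,"ry":0,"rz":0},
  ],
)

```text
time: 7.55
tool_pos: [463.0, 57.0, -25.9]
tcp_rot: [3.141, 0.0, -0.111]
contact_force: [0.3, 0.1, -0.2]
grip_width: 91.5
finger_force: 0.0
```

carry_out(
  plan=[
    {"tx":0,"ty":0,"tz":-1,"rx":0,"ry":0,"rz":0},
    {"tx":0,"ty":0,"tz":0,"rx":0,"ry":0,"rz":0},
  ],
)

```text
time: 7.75
tool_pos: [462.9, 57.0, -26.9]
tcp_rot: [3.141, 0.0, -0.111]
contact_force: [0.0, 0.6, -0.2]
grip_width: 91.9
finger_force: 0.0
```

carry_out(
  plan=[
    {"tx":0,"ty":0,"tz":-1,"rx":0,"ry":0,"rz":0},
    {"tx":0,"ty":0,"tz":0,"rx":0,"ry":0,"rz":0},
  ],
)

```text
time: 7.95
tool_pos: [462.9, 57.0, -27.9]
tcp_rot: [3.141, 0.0, -0.111]
contact_force: [-0.5, -0.1, -0.4]
grip_width: 91.9
finger_force: 0.0
```

```bash
python3 - <<'E'
from h import *
for z in (20,25,30,35,40): print(z,proj('side',[463,57-8,z])[1],proj('side',[463,57-27,z])[1])
E
```

```text
20 203.46050235184714 206.52784092547245
25 201.9104921246854 204.95964785008687
30 200.35446698511072 203.38527404264732
35 198.79239185318784 201.8046828907496
40 197.2242313756611 200.21783749224593
```

carry_out(
  plan=[
    {"tx":0,"ty":0,"tz":-1,"rx":0,"ry":0,"rz":0},
    {"tx":0,"ty":0,"tz":0,"rx":0,"ry":0,"rz":0},
  ],
)

```text
time: 8.15
tool_pos: [462.9, 57.0, -28.9]
tcp_rot: [3.141, 0.0, -0.111]
contact_force: [0.4, -0.1, -0.3]
grip_width: 91.9
finger_force: 0.0
```

carry_out(
  plan=[
    {"tx":0,"ty":0,"tz":-1,"rx":0,"ry":0,"rz":0},
    {"tx":0,"ty":0,"tz":0,"rx":0,"ry":0,"rz":0},
  ],
)

```text
time: 8.35
tool_pos: [463.0, 57.0, -29.9]
tcp_rot: [3.141, 0.0, -0.111]
contact_force: [-0.8, 0.8, -0.2]
grip_width: 91.9
finger_force: 0.0
```

carry_out(
  plan=[
    {"tx":0,"ty":0,"tz":-1,"rx":0,"ry":0,"rz":0},
    {"tx":0,"ty":0,"tz":0,"rx":0,"ry":0,"rz":0},
  ],
)

```text
time: 8.55
tool_pos: [463.0, 57.0, -30.9]
tcp_rot: [3.142, 0.0, -0.111]
contact_force: [-0.0, -0.1, -0.1]
grip_width: 91.7
finger_force: 0.0
```

carry_out(
  plan=[
    {"tx":0,"ty":0,"tz":-1,"rx":0,"ry":0,"rz":0},
    {"tx":0,"ty":0,"tz":0,"rx":0,"ry":0,"rz":0},
  ],
)

```text
time: 8.75
tool_pos: [463.0, 57.0, -31.9]
tcp_rot: [3.141, 0.0, -0.111]
contact_force: [0.0, 0.0, 0.8]
grip_width: 92.0
finger_force: 0.0
```

carry_out(
  plan=[
    {"tx":0,"ty":0,"tz":-1,"rx":0,"ry":0,"rz":0},
    {"tx":0,"ty":0,"tz":0,"rx":0,"ry":0,"rz":0},
  ],
)

```text
time: 8.95
tool_pos: [463.1, 57.0, -32.3]
tcp_rot: [3.142, -0.0, -0.111]
contact_force: [-1.5, 0.1, 7.1]
grip_width: 91.5
finger_force: 3.6
```

carry_out(
  plan=[
    {"tx":0,"ty":0,"tz":-1,"rx":0,"ry":0,"rz":0},
    {"tx":0,"ty":0,"tz":0,"rx":0,"ry":0,"rz":0},
  ],
)

```text
time: 9.15
tool_pos: [463.1, 57.0, -32.3]
tcp_rot: [3.141, -0.001, -0.111]
contact_force: [-6.1, -0.5, 18.8]
grip_width: 91.8
finger_force: 9.4
```

carry_out(
  plan=[
    {"tx":0,"ty":0,"tz":-1,"rx":0,"ry":0,"rz":0},
    {"tx":0,"ty":0,"tz":0,"rx":0,"ry":0,"rz":0},
  ],
)

```text
time: 9.35
tool_pos: [463.2, 57.0, -32.4]
tcp_rot: [3.141, -0.001, -0.111]
contact_force: [-8.5, -0.0, 30.3]
grip_width: 91.5
finger_force: 15.2
```

The bench is at reported z = -32.3, so true tip height is reported z + 32.2 mm. I'll raise a little and close.

carry_out(
  plan=[
    {"tx":0,"ty":0,"tz":3,"rx":0,"ry":0,"rz":0},
    {"tx":0,"ty":0,"tz":2,"rx":0,"ry":0,"rz":0},
    {"tx":0,"ty":0,"tz":0,"rx":0,"ry":0,"rz":0},
  ],
)

```text
time: 9.65
tool_pos: [463.2, 57.0, -29.7]
tcp_rot: [3.142, -0.0, -0.111]
contact_force: [0.1, 0.3, -0.4]
grip_width: 91.9
finger_force: 0.0
```

carry_out(
  plan=[
    {"tx":0,"ty":0,"tz":0,"rx":0,"ry":0,"rz":0},
    {"tx":0,"ty":0,"tz":0,"rx":0,"ry":0,"rz":0},
    {"tx":0,"ty":0,"tz":0,"rx":0,"ry":0,"rz":0},
    {"tx":0,"ty":0,"tz":0,"rx":0,"ry":0,"rz":0},
    {"tx":0,"ty":0,"tz":0,"rx":0,"ry":0,"rz":0},
    {"tx":0,"ty":0,"tz":0,"rx":0,"ry":0,"rz":0},
    {"tx":0,"ty":0,"tz":0,"rx":0,"ry":0,"rz":0},
  ],
  gripper=1,
)

```text
time: 10.35
tool_pos: [462.9, 57.0, -29.9]
tcp_rot: [3.141, 0.0, -0.111]
contact_force: [0.4, 1.2, -0.9]
grip_width: 61.5
finger_force: 30.0
```

Gripped at 61.5 mm with 30 N. I'll lift and carry it beside the lamp for a close look.

carry_out(
  plan=[
    {"tx":0,"ty":0,"tz":15,"rx":0,"ry":0,"rz":0},
    {"tx":0,"ty":0,"tz":35,"rx":0,"ry":0,"rz":0},
    {"tx":0,"ty":0,"tz":40,"rx":0,"ry":0,"rz":0},
    {"tx":6,"ty":20,"tz":40,"rx":0,"ry":0,"rz":0.02},
    {"tx":10,"ty":30,"tz":15,"rx":0,"ry":0,"rz":0.02},
    {"tx":12,"ty":30,"tz":0,"rx":0,"ry":0,"rz":0.02},
    {"tx":12,"ty":23,"tz":0,"rx":0,"ry":0,"rz":0.02},
    {"tx":0,"ty":0,"tz":0,"rx":0,"ry":0,"rz":0},
    {"tx":0,"ty":0,"tz":0,"rx":0,"ry":0,"rz":0},
  ],
)

```text
time: 11.25
tool_pos: [502.5, 160.1, 114.7]
tcp_rot: [3.141, 0.001, -0.03]
contact_force: [-0.5, -0.1, -1.7]
grip_width: 61.7
finger_force: 30.0
```

```bash
python3 - <<'E'
from h import *
import pickle
o=bot.get_obs();m=bot.camera_model('wrist');w=cap('wrist','w4.png');pickle.dump((o,m),open('w4.pkl','wb'))
t=cap('top','t4.png');print(o['tool_pos'],o['tcp_rot'],o['grip_width'],o['finger_force'])
print('pred port',proj('wrist',[535.9,283.4,54],m),'knob',proj('wrist',[534.8,166.3,73],m))
E
```

```text
[502.45543949 160.06939968 114.74754863] [ 3.14095465e+00  1.22418536e-03 -3.02076231e-02] 61.678785663051464 29.99355375766754
pred port [121.40288813 163.14644263] knob [245.81896167 163.81267276]
```

View pics/w4.png

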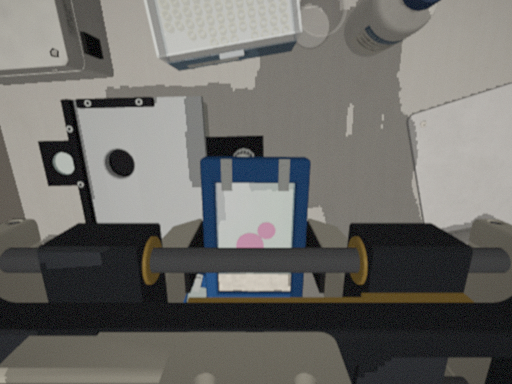

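The wrist view shows the port at (121,163), as predicted, the rail from (70,105) to (92,220), and the stop from (80,103) to (150,100). The knob is at (243,155), partly behind the held holder. I'll fit the lamp's yaw from the edges.

```bash
python3 - <<'E'
from h import *
import pickle
o,m=pickle.load(open('w4.pkl','rb'));g=cv2.cvtColor(cv2.imread('pics/w4.png'),cv2.COLOR_BGR2GRAY).astype(int)
def fit(P,ax):
    P=np.array(P);q=np.polyfit(P[:,1-ax],P[:,ax],1);r=P[:,ax]-np.polyval(q,P[:,1-ax]);k=abs(r)<1.5;q=np.polyfit(P[k,1-ax],P[k,ax],1);return q,k.sum()
# rail: first bright step going right ; stop: going down
def step(l): return np.argmax(l[2:]-l[:-2])+1
R=[ray('wrist',(66+step(g[r,66:108]),r),61,m)[:2] for r in range(112,215,3) ]
S=[ray('wrist',(c,97+step(g[97:118,c])),61,m)[:2] for c in range(88,150,3)]
q,n=fit(R,1);print('rail y=',q,n,'yaw',np.arctan(q[0]),'y at x=535.9',np.polyval(q,535.9))
q,n=fit(S,0);print('stop x=',q,n,'yaw',-np.arctan(q[0]),'x at y=283.4',np.polyval(q,283.4))
E=[ray('wrist',(170+np.argmin(np.diff(g[r,170:205]))+1,r),54,m)[:2] for r in range(110,215,3)]
q,n=fit(E,1);print('right edge',q,n,'y at',np.polyval(q,535.9))
d=(g[140:190,100:145]<50);ys,xs=np.nonzero(d);print('port',ray('wrist',(100+xs.mean(),140+ys.mean()),54,m))
# held holder front edge
w=cv2.imread('pics/w4.png');k=cv2.inRange(cv2.cvtColor(w,cv2.COLOR_BGR2HSV),(100,120,40),(125,255,255));k[:,:190]=0;k[:,325:]=0
z=o['tool_pos'][2]+32.2-2.4+12
ys,xs=np.nonzero(k[150:240]);print('rows',ys.min()+150,xs.min(),xs.max())
a=ray('wrist',(230,ys.min()+150),z,m);b=ray('wrist',(285,ys.min()+150),z,m);print('front edge minus tcp',a-o['tool_pos'],b-o['tool_pos'])
E
```

```text
rail y= [-4.88527220e-03  3.16041757e+02] 34 yaw -0.004885233340673903 y at x=535.9 313.42373969969213
stop x= [1.07102231e-02 5.82857575e+02] 21 yaw -0.010709813606425334 x at y=283.4 585.892851911378
right edge [9.98516478e-02 1.61691867e+02] 13 y at 215.20236460521141
port [536.47604225 283.92248978  54.        ]
rows 156 201 309
front edge minus tcp [50.80955305 11.73486397 41.8       ] [ 49.86762695 -18.56056477  41.8       ]
```

carry_out(
  plan=[
    {"tx":5,"ty":20,"tz":0,"rx":0,"ry":0,"rz":0.011},
    {"tx":11,"ty":36,"tz":0,"rx":0,"ry":0,"rz":0.011},
    {"tx":11,"ty":36,"tz":0,"rx":0,"ry":0,"rz":0},
    {"tx":0,"ty":0,"tz":-20,"rx":0,"ry":0,"rz":0},
    {"tx":0,"ty":0,"tz":-30,"rx":0,"ry":0,"rz":0},
    {"tx":0,"ty":0,"tz":-20,"rx":0,"ry":0,"rz":0},
    {"tx":0,"ty":0,"tz":-12,"rx":0,"ry":0,"rz":0},
    {"tx":0,"ty":0,"tz":-5,"rx":0,"ry":0,"rz":0},
    {"tx":0,"ty":0,"tz":0,"rx":0,"ry":0,"rz":0},
    {"tx":0,"ty":0,"tz":0,"rx":0,"ry":0,"rz":0},
  ],
)

```text
time: 12.35
tool_pos: [530.8, 252.0, 29.3]
tcp_rot: [-3.141, -0.002, -0.01]
contact_force: [0.8, 0.4, -0.7]
grip_width: 61.7
finger_force: 30.0
```

carry_out(
  plan=[
    {"tx":0,"ty":0,"tz":-2,"rx":0,"ry":0,"rz":0},
    {"tx":0,"ty":0,"tz":-2,"rx":0,"ry":0,"rz":0},
    {"tx":0,"ty":0,"tz":0,"rx":0,"ry":0,"rz":0},
  ],
)

```text
time: 12.65
tool_pos: [530.0, 252.0, 24.4]
tcp_rot: [3.142, -0.0, -0.009]
contact_force: [0.2, -0.2, -1.2]
grip_width: 61.6
finger_force: 30.0
```

carry_out(
  plan=[
    {"tx":0,"ty":0,"tz":-0.7,"rx":0,"ry":0,"rz":0},
    {"tx":0,"ty":0,"tz":0,"rx":0,"ry":0,"rz":0},
  ],
)

```text
time: 12.85
tool_pos: [530.1, 252.1, 24.1]
tcp_rot: [-3.142, -0.0, -0.009]
contact_force: [-1.2, -0.6, 3.5]
grip_width: 61.7
finger_force: 30.0
```

carry_out(
  plan=[
    {"tx":2,"ty":0,"tz":0,"rx":0,"ry":0,"rz":0},
    {"tx":2,"ty":0,"tz":0,"rx":0,"ry":0,"rz":0},
    {"tx":0,"ty":0,"tz":0,"rx":0,"ry":0,"rz":0},
  ],
)

```text
time: 13.15
tool_pos: [534.4, 252.2, 24.1]
tcp_rot: [-3.141, -0.001, -0.009]
contact_force: [-2.0, 0.5, 4.8]
grip_width: 61.7
finger_force: 30.0
```

Touching the stage now. I'll ease toward the side stop while it is still gripped.

carry_out(
  plan=[
    {"tx":1,"ty":0,"tz":0,"rx":0,"ry":0,"rz":0},
    {"tx":0,"ty":0,"tz":0,"rx":0,"ry":0,"rz":0},
  ],
)

```text
time: 13.35
tool_pos: [535.1, 252.2, 24.1]
tcp_rot: [-3.141, -0.0, -0.009]
contact_force: [-2.8, -0.1, 5.3]
grip_width: 61.7
finger_force: 30.0
```

carry_out(
  plan=[
    {"tx":1,"ty":0,"tz":0,"rx":0,"ry":0,"rz":0},
    {"tx":0,"ty":0,"tz":0,"rx":0,"ry":0,"rz":0},
  ],
)

```text
time: 13.55
tool_pos: [536.1, 252.2, 24.1]
tcp_rot: [-3.141, -0.0, -0.009]
contact_force: [-2.8, 0.3, 6.2]
grip_width: 61.5
finger_force: 30.0
```

carry_out(
  plan=[
    {"tx":1,"ty":0,"tz":0,"rx":0,"ry":0,"rz":0},
    {"tx":0,"ty":0,"tz":0,"rx":0,"ry":0,"rz":0},
  ],
)

```text
time: 13.75
tool_pos: [536.2, 252.2, 24.0]
tcp_rot: [3.142, 0.002, -0.009]
contact_force: [-5.9, -0.4, 8.1]
grip_width: 61.5
finger_force: 30.0
```

carry_out(
  plan=[
    {"tx":1,"ty":0,"tz":0,"rx":0,"ry":0,"rz":0},
    {"tx":0,"ty":0,"tz":0,"rx":0,"ry":0,"rz":0},
  ],
)

```text
time: 13.95
tool_pos: [536.2, 252.1, 24.0]
tcp_rot: [3.141, 0.003, -0.009]
contact_force: [-9.1, -0.1, 10.8]
grip_width: 61.5
finger_force: 30.0
```

carry_out(
  plan=[
    {"tx":0,"ty":0,"tz":0,"rx":0,"ry":0,"rz":0},
    {"tx":0,"ty":0,"tz":0,"rx":0,"ry":0,"rz":0},
    {"tx":0,"ty":0,"tz":0,"rx":0,"ry":0,"rz":0},
  ],
  gripper=0.2,
)

```text
time: 14.25
tool_pos: [538.4, 252.0, 23.4]
tcp_rot: [3.142, -0.0, -0.009]
contact_force: [0.8, 0.1, -0.3]
grip_width: 73.3
finger_force: 0.0
```

carry_out(
  plan=[
    {"tx":0,"ty":0,"tz":10,"rx":0,"ry":0,"rz":0},
    {"tx":0,"ty":0,"tz":36,"rx":0,"ry":0,"rz":0},
    {"tx":-10,"ty":-20,"tz":0,"rx":0,"ry":0,"rz":0},
    {"tx":-16,"ty":-35,"tz":0,"rx":0,"ry":0,"rz":0},
    {"tx":0,"ty":0,"tz":0,"rx":0,"ry":0,"rz":0},
    {"tx":0,"ty":0,"tz":0,"rx":0,"ry":0,"rz":0},
    {"tx":0,"ty":0,"tz":0,"rx":0,"ry":0,"rz":0},
    {"tx":0,"ty":0,"tz":0,"rx":0,"ry":0,"rz":0},
    {"tx":0,"ty":0,"tz":0,"rx":0,"ry":0,"rz":0},
    {"tx":0,"ty":0,"tz":0,"rx":0,"ry":0,"rz":0},
    {"tx":0,"ty":0,"tz":0,"rx":0,"ry":0,"rz":0},
  ],
  gripper=1,
)

```text
time: 15.35
tool_pos: [512.1, 197.2, 69.4]
tcp_rot: [3.141, 0.0, -0.009]
contact_force: [0.1, 0.2, -0.3]
grip_width: 0.5
finger_force: 0.0
```

carry_out(
  plan=[
    {"tx":0,"ty":0,"tz":-20,"rx":0,"ry":0,"rz":0},
    {"tx":0,"ty":0,"tz":-16,"rx":0,"ry":0,"rz":0},
    {"tx":0,"ty":0,"tz":-8,"rx":0,"ry":0,"rz":0},
    {"tx":0,"ty":0,"tz":0,"rx":0,"ry":0,"rz":0},
  ],
)

```text
time: 15.75
tool_pos: [511.3, 196.8, 24.5]
tcp_rot: [3.141, 0.002, -0.009]
contact_force: [-0.4, 0.1, -0.5]
grip_width: 0.6
finger_force: 0.0
```

carry_out(
  plan=[
    {"tx":0,"ty":3,"tz":0,"rx":0,"ry":0,"rz":0},
    {"tx":0,"ty":3,"tz":0,"rx":0,"ry":0,"rz":0},
    {"tx":0,"ty":3,"tz":0,"rx":0,"ry":0,"rz":0},
    {"tx":0,"ty":3,"tz":0,"rx":0,"ry":0,"rz":0},
    {"tx":0,"ty":3,"tz":0,"rx":0,"ry":0,"rz":0},
    {"tx":0,"ty":3,"tz":0,"rx":0,"ry":0,"rz":0},
    {"tx":0,"ty":3,"tz":0,"rx":0,"ry":0,"rz":0},
    {"tx":0,"ty":3,"tz":0,"rx":0,"ry":0,"rz":0},
    {"tx":0,"ty":3,"tz":0,"rx":0,"ry":0,"rz":0},
    {"tx":0,"ty":2,"tz":0,"rx":0,"ry":0,"rz":0},
    {"tx":0,"ty":0,"tz":0,"rx":0,"ry":0,"rz":0},
  ],
)

```text
time: 16.85
tool_pos: [512.1, 226.3, 25.7]
tcp_rot: [-3.141, -0.0, -0.009]
contact_force: [-1.5, -1.0, 5.0]
grip_width: 0.2
finger_force: 2.3
```

carry_out(
  plan=[
    {"tx":0,"ty":1.5,"tz":0,"rx":0,"ry":0,"rz":0},
    {"tx":0,"ty":1.5,"tz":0,"rx":0,"ry":0,"rz":0},
    {"tx":0,"ty":0,"tz":0,"rx":0,"ry":0,"rz":0},
  ],
)

```text
time: 17.15
tool_pos: [512.0, 229.0, 25.7]
tcp_rot: [3.141, -0.0, -0.009]
contact_force: [-2.7, -3.3, 5.1]
grip_width: 0.4
finger_force: 2.9
```

carry_out(
  plan=[
    {"tx":0,"ty":1,"tz":0,"rx":0,"ry":0,"rz":0},
    {"tx":0,"ty":1,"tz":0,"rx":0,"ry":0,"rz":0},
    {"tx":0,"ty":0,"tz":0,"rx":0,"ry":0,"rz":0},
  ],
)

```text
time: 17.45
tool_pos: [512.0, 230.9, 25.7]
tcp_rot: [3.141, -0.0, -0.009]
contact_force: [-2.4, -3.5, 5.3]
grip_width: 0.6
finger_force: 3.0
```

carry_out(
  plan=[
    {"tx":0,"ty":0,"tz":1.5,"rx":0,"ry":0,"rz":0},
    {"tx":0,"ty":1,"tz":0,"rx":0,"ry":0,"rz":0},
    {"tx":0,"ty":0,"tz":0,"rx":0,"ry":0,"rz":0},
  ],
)

```text
time: 17.75
tool_pos: [512.2, 232.3, 26.9]
tcp_rot: [-3.141, -0.0, -0.009]
contact_force: [0.0, -0.6, 0.3]
grip_width: 0.5
finger_force: 0.5
```

carry_out(
  plan=[
    {"tx":0,"ty":1,"tz":0,"rx":0,"ry":0,"rz":0},
    {"tx":0,"ty":0,"tz":0,"rx":0,"ry":0,"rz":0},
  ],
)

```text
time: 17.95
tool_pos: [511.9, 233.1, 26.9]
tcp_rot: [3.141, 0.0, -0.009]
contact_force: [-0.3, -1.4, 1.9]
grip_width: 0.5
finger_force: 0.7
```

carry_out(
  plan=[
    {"tx":0,"ty":1,"tz":0,"rx":0,"ry":0,"rz":0},
    {"tx":0,"ty":0,"tz":0,"rx":0,"ry":0,"rz":0},
  ],
)

```text
time: 18.15
tool_pos: [511.9, 234.1, 27.0]
tcp_rot: [3.142, 0.0, -0.009]
contact_force: [0.1, -0.4, 0.6]
grip_width: -0.0
finger_force: 0.6
```

carry_out(
  plan=[
    {"tx":0,"ty":1,"tz":0,"rx":0,"ry":0,"rz":0},
    {"tx":0,"ty":0,"tz":0,"rx":0,"ry":0,"rz":0},
  ],
)

```text
time: 18.35
tool_pos: [512.0, 235.1, 27.0]
tcp_rot: [3.142, 0.0, -0.009]
contact_force: [-0.7, -0.6, 0.8]
grip_width: 0.4
finger_force: 0.4
```

carry_out(
  plan=[
    {"tx":0,"ty":1,"tz":0,"rx":0,"ry":0,"rz":0},
    {"tx":0,"ty":0,"tz":0,"rx":0,"ry":0,"rz":0},
  ],
)

```text
time: 18.55
tool_pos: [512.0, 236.1, 27.0]
tcp_rot: [-3.142, -0.0, -0.009]
contact_force: [0.2, -1.5, 0.1]
grip_width: 0.4
finger_force: 0.4
```

carry_out(
  plan=[
    {"tx":0,"ty":1,"tz":0,"rx":0,"ry":0,"rz":0},
    {"tx":0,"ty":0,"tz":0,"rx":0,"ry":0,"rz":0},
  ],
)

```text
time: 18.75
tool_pos: [512.0, 237.1, 27.0]
tcp_rot: [3.142, -0.0, -0.009]
contact_force: [-0.6, -1.3, 0.4]
grip_width: 0.3
finger_force: 0.3
```

```bash
python3 - <<'E'
from h import *
o=bot.get_obs();m=bot.camera_model('wrist');w=cap('wrist','w5.png')
cv2.imwrite('pics/v5.png',cv2.resize(w[40:240,100:350],(800,640))[:600,:,::-1])
print('tcp px',proj('wrist',np.array(o['tool_pos'])-[0,0,0],m),'seat',proj('wrist',[536,283,66],m),'corners',[np.round(proj('wrist',p,m)).tolist() for p in([586,314,66],[586,252,66],[486,314,66])])
k=cv2.inRange(cv2.cvtColor(w,cv2.COLOR_RGB2HSV),(100,120,40),(125,255,255))
for c in cv2.findContours(k,cv2.RETR_EXTERNAL,2)[0]:
    if cv2.contourArea(c)<200: continue
    P=np.array([ray('wrist',p,66,m)[:2] for p in c[:,0,:]],np.float32);print(cv2.boundingRect(c),cv2.minAreaRect(P),P.min(0),P.max(0))
E
```

```text
tcp px [254.14120753 215.56362379] seat [175.60424008 201.03153995] corners [[110.0, 113.0], [225.0, 112.0], [134.0, 277.0]]
(217, 117, 21, 107) ((552.6132202148438, 251.99813842773438), (11.048843383789062, 61.505638122558594), 88.4588623046875) [521.83673 245.66243] [583.3229 257.0134]
(157, 114, 47, 26) ((578.1300659179688, 276.74932861328125), (24.903823852539062, 13.07418155670166), 87.38666534423828) [571.6896 264.044 ] [585.2032  289.16037]
(126, 113, 25, 135) ((546.194091796875, 302.2398986816406), (9.87583065032959, 79.52177429199219), 88.16261291503906) [506.54544 296.32056] [585.8757 307.8118]
```

View pics/v5.png

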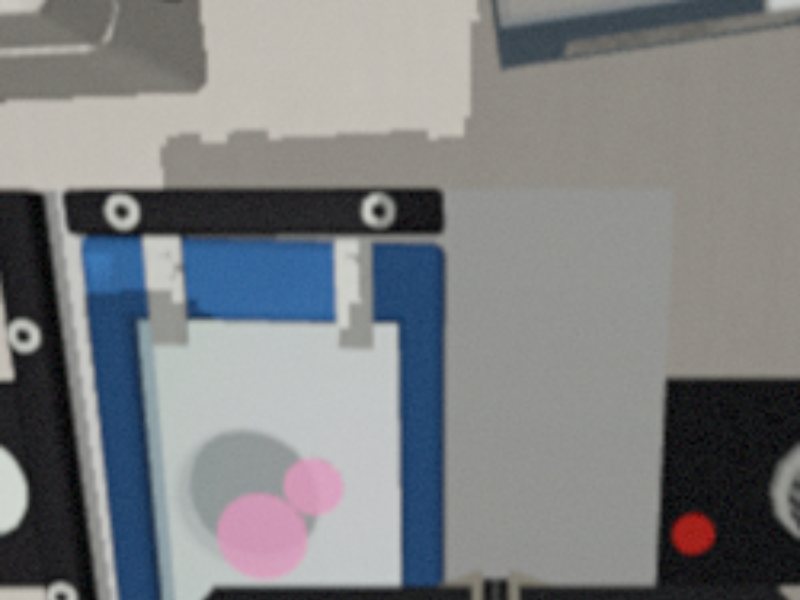

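The close crop shows the holder against the stop at its left corner (85,238). About 6 mm remains between its long side and the rail, and the red dot is still out. I'll keep pushing toward the rail.

carry_out(
  plan=[
    {"tx":0,"ty":2,"tz":0,"rx":0,"ry":0,"rz":0},
    {"tx":0,"ty":1.5,"tz":0,"rx":0,"ry":0,"rz":0},
    {"tx":0,"ty":0,"tz":0,"rx":0,"ry":0,"rz":0},
  ],
)

```text
time: 19.1
tool_pos: [512.0, 240.8, 27.1]
tcp_rot: [-3.142, -0.0, -0.009]
contact_force: [-0.7, -0.3, -0.1]
grip_width: 0.7
finger_force: 0.3
```

carry_out(
  plan=[
    {"tx":0,"ty":1,"tz":0,"rx":0,"ry":0,"rz":0},
    {"tx":0,"ty":0,"tz":0,"rx":0,"ry":0,"rz":0},
  ],
)

```text
time: 19.3
tool_pos: [512.0, 241.6, 27.0]
tcp_rot: [3.142, 0.0, -0.009]
contact_force: [-0.3, -0.3, 0.9]
grip_width: 0.7
finger_force: 0.3
```

carry_out(
  plan=[
    {"tx":0,"ty":1,"tz":0,"rx":0,"ry":0,"rz":0},
    {"tx":0,"ty":0,"tz":0,"rx":0,"ry":0,"rz":0},
  ],
)

```text
time: 19.5
tool_pos: [512.0, 242.6, 27.1]
tcp_rot: [3.142, -0.0, -0.009]
contact_force: [-0.6, -1.1, -0.2]
grip_width: 0.4
finger_force: 0.4
```

carry_out(
  plan=[
    {"tx":0,"ty":1,"tz":0,"rx":0,"ry":0,"rz":0},
    {"tx":0,"ty":0,"tz":0,"rx":0,"ry":0,"rz":0},
  ],
)

```text
time: 19.7
tool_pos: [512.0, 243.6, 27.0]
tcp_rot: [3.142, 0.0, -0.009]
contact_force: [-0.8, -1.1, 0.4]
grip_width: 0.2
finger_force: 0.4
```

carry_out(
  plan=[
    {"tx":0,"ty":1,"tz":0,"rx":0,"ry":0,"rz":0},
    {"tx":0,"ty":0,"tz":0,"rx":0,"ry":0,"rz":0},
  ],
)

```text
time: 19.9
tool_pos: [512.2, 244.4, 27.1]
tcp_rot: [3.141, -0.0, -0.009]
contact_force: [0.9, -1.5, 0.7]
grip_width: 0.4
finger_force: 0.8
```

carry_out(
  plan=[
    {"tx":0,"ty":1,"tz":0,"rx":0,"ry":0,"rz":0},
    {"tx":0,"ty":0,"tz":0,"rx":0,"ry":0,"rz":0},
  ],
)

```text
time: 20.1
tool_pos: [512.4, 244.9, 27.2]
tcp_rot: [3.141, -0.001, -0.009]
contact_force: [1.3, -5.6, 1.2]
grip_width: 0.8
finger_force: 2.1
```

carry_out(
  plan=[
    {"tx":0,"ty":1,"tz":0,"rx":0,"ry":0,"rz":0},
    {"tx":0,"ty":0,"tz":0,"rx":0,"ry":0,"rz":0},
  ],
)

```text
time: 20.3
tool_pos: [512.5, 245.1, 27.2]
tcp_rot: [3.139, -0.001, -0.009]
contact_force: [0.9, -7.5, 1.1]
grip_width: 0.5
finger_force: 3.4
```

carry_out(
  plan=[
    {"tx":0,"ty":-6,"tz":0,"rx":0,"ry":0,"rz":0},
    {"tx":0,"ty":0,"tz":30,"rx":0,"ry":0,"rz":0},
    {"tx":-22,"ty":20,"tz":0,"rx":0,"ry":0,"rz":0},
    {"tx":-22,"ty":21,"tz":0,"rx":0,"ry":0,"rz":0},
    {"tx":0,"ty":0,"tz":0,"rx":0,"ry":0,"rz":0},
    {"tx":0,"ty":0,"tz":-20,"rx":0,"ry":0,"rz":0},
    {"tx":0,"ty":0,"tz":-10,"rx":0,"ry":0,"rz":0},
    {"tx":0,"ty":0,"tz":0,"rx":0,"ry":0,"rz":0},
    {"tx":3,"ty":0,"tz":0,"rx":0,"ry":0,"rz":0},
    {"tx":0,"ty":0,"tz":0,"rx":0,"ry":0,"rz":0},
  ],
)

```text
time: 21.3
tool_pos: [472.1, 281.5, 27.6]
tcp_rot: [-3.141, -0.001, -0.01]
contact_force: [-0.0, 0.0, -0.1]
grip_width: 0.5
finger_force: 0.0
```

carry_out(
  plan=[
    {"tx":2,"ty":0,"tz":0,"rx":0,"ry":0,"rz":0},
    {"tx":1,"ty":0,"tz":0,"rx":0,"ry":0,"rz":0},
    {"tx":0,"ty":0,"tz":0,"rx":0,"ry":0,"rz":0},
  ],
)

```text
time: 21.6
tool_pos: [474.4, 281.5, 27.3]
tcp_rot: [-3.141, -0.001, -0.009]
contact_force: [0.1, -0.1, 0.3]
grip_width: 0.4
finger_force: 0.0
```

carry_out(
  plan=[
    {"tx":2,"ty":0,"tz":0,"rx":0,"ry":0,"rz":0},
    {"tx":0,"ty":0,"tz":0,"rx":0,"ry":0,"rz":0},
  ],
)

```text
time: 21.8
tool_pos: [474.8, 281.3, 27.0]
tcp_rot: [3.141, 0.003, -0.009]
contact_force: [-4.9, 0.5, 2.8]
grip_width: 0.1
finger_force: 2.4
```

carry_out(
  plan=[
    {"tx":1,"ty":0,"tz":0,"rx":0,"ry":0,"rz":0},
    {"tx":0,"ty":0,"tz":0,"rx":0,"ry":0,"rz":0},
  ],
)

```text
time: 22.0
tool_pos: [474.8, 281.3, 26.9]
tcp_rot: [3.141, 0.004, -0.009]
contact_force: [-8.1, 0.8, 5.5]
grip_width: 0.1
finger_force: 4.0
```

carry_out(
  plan=[
    {"tx":-8,"ty":0,"tz":0,"rx":0,"ry":0,"rz":0},
    {"tx":0,"ty":-15,"tz":30,"rx":0,"ry":0,"rz":0},
    {"tx":10,"ty":-30,"tz":0,"rx":0,"ry":0,"rz":0},
    {"tx":40,"ty":0,"tz":0,"rx":0,"ry":0,"rz":0},
    {"tx":18,"ty":0,"tz":0,"rx":0,"ry":0,"rz":0},
    {"tx":0,"ty":0,"tz":-20,"rx":0,"ry":0,"rz":0},
    {"tx":0,"ty":0,"tz":-10,"rx":0,"ry":0,"rz":0},
    {"tx":0,"ty":0,"tz":0,"rx":0,"ry":0,"rz":0},
    {"tx":0,"ty":3,"tz":0,"rx":0,"ry":0,"rz":0},
    {"tx":0,"ty":3,"tz":0,"rx":0,"ry":0,"rz":0},
    {"tx":0,"ty":0,"tz":0,"rx":0,"ry":0,"rz":0},
  ],
)

```text
time: 23.1
tool_pos: [537.3, 243.3, 27.9]
tcp_rot: [-3.141, -0.001, -0.008]
contact_force: [0.2, 0.6, -0.2]
grip_width: 0.2
finger_force: 0.0
```

carry_out(
  plan=[
    {"tx":0,"ty":2,"tz":0,"rx":0,"ry":0,"rz":0},
    {"tx":0,"ty":0,"tz":0,"rx":0,"ry":0,"rz":0},
  ],
)

```text
time: 23.3
tool_pos: [537.3, 244.8, 27.5]
tcp_rot: [-3.142, -0.001, -0.009]
contact_force: [-0.7, 0.8, 0.8]
grip_width: 0.6
finger_force: 0.3
```

carry_out(
  plan=[
    {"tx":0,"ty":1.5,"tz":0,"rx":0,"ry":0,"rz":0},
    {"tx":0,"ty":0,"tz":0,"rx":0,"ry":0,"rz":0},
  ],
)

```text
time: 23.5
tool_pos: [537.4, 245.3, 27.4]
tcp_rot: [3.14, -0.001, -0.009]
contact_force: [1.0, -3.8, 2.6]
grip_width: 0.4
finger_force: 2.5
```

carry_out(
  plan=[
    {"tx":0,"ty":1.5,"tz":0,"rx":0,"ry":0,"rz":0},
    {"tx":0,"ty":0,"tz":0,"rx":0,"ry":0,"rz":0},
  ],
)

```text
time: 23.7
tool_pos: [537.4, 245.5, 27.3]
tcp_rot: [3.138, -0.0, -0.009]
contact_force: [0.6, -9.9, 3.2]
grip_width: 0.9
finger_force: 4.9
```

Home against both faces by feel. I'll back off, lift, and look at the seat and knob.

carry_out(
  plan=[
    {"tx":0,"ty":-8,"tz":0,"rx":0,"ry":0,"rz":0},
    {"tx":0,"ty":0,"tz":30,"rx":0,"ry":0,"rz":0},
    {"tx":-10,"ty":-10,"tz":40,"rx":0,"ry":0,"rz":0},
    {"tx":-15,"ty":-15,"tz":20,"rx":0,"ry":0,"rz":0},
    {"tx":-15,"ty":-15,"tz":0,"rx":0,"ry":0,"rz":0},
    {"tx":0,"ty":0,"tz":0,"rx":0,"ry":0,"rz":0},
    {"tx":0,"ty":0,"tz":0,"rx":0,"ry":0,"rz":0},
  ],
  gripper=0.45,
)

```text
time: 24.4
tool_pos: [497.1, 199.7, 117.1]
tcp_rot: [-3.141, -0.0, -0.01]
contact_force: [0.8, 0.5, -0.9]
grip_width: 49.6
finger_force: 0.0
```

```bash
python3 - <<'E'
from h import *
import pickle
o=bot.get_obs();m=bot.camera_model('wrist');w=cap('wrist','w6.png');pickle.dump((o,m),open('w6.pkl','wb'));print(o['tool_pos'],o['grip_width'])
P=lambda p:np.round(proj('wrist',p,m)).tolist()
print('knob pred',P([535,167,73]),'corners',[P(p) for p in([586,314,66],[586,252,66],[486,314,66],[486,252,66])])
cv2.imwrite('pics/v6.png',cv2.resize(w[60:260,60:310],(800,640))[:600,:,::-1])
E
```

```text
[497.14717065 199.6798519  117.07557581] 49.561114606409696
knob pred [291.0, 157.0] corners [[118.0, 97.0], [191.0, 96.0], [133.0, 209.0], [199.0, 208.0]]
```

View pics/v6.png

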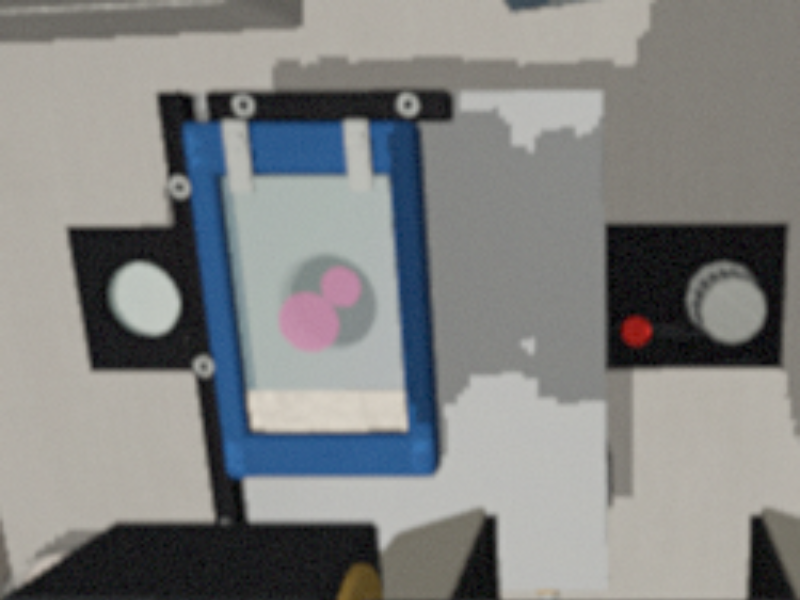

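The crop shows the holder flat against the rail and stop, with the knob top at (733,308), the red dot out and the fingers open and clear. Now for the exact knob position.

```bash
python3 - <<'E'
from h import *
import pickle
o,m=pickle.load(open('w6.pkl','rb'));w=cv2.imread('pics/w6.png')
print(ray('wrist',(60+733/3.2,60+308/3.2),73,m))
k=cv2.inRange(cv2.cvtColor(w,cv2.COLOR_BGR2HSV),(100,120,40),(125,255,255));c=max([c for c in cv2.findContours(k,cv2.RETR_EXTERNAL,2)[0] if cv2.boundingRect(c)[1]<110],key=cv2.contourArea)
P=np.array([ray('wrist',p,66,m)[:2] for p in c[:,0,:]],np.float32);print(cv2.minAreaRect(P),P.min(0),P.max(0))
print(bot.get_obs()['tool_pos'])
E
```

```text
[535.25314482 168.99324688  73.        ]
((535.237060546875, 285.0346374511719), (63.24213409423828, 100.95540618896484), 89.4782485961914) [485.01517 253.28313] [585.98016 316.89926]
[497.3837476  199.90292796 116.81009935]
```

carry_out(
  plan=[
    {"tx":18,"ty":-15,"tz":0,"rx":0,"ry":0,"rz":0},
    {"tx":20,"ty":-16,"tz":0,"rx":0,"ry":0,"rz":0},
    {"tx":0,"ty":0,"tz":-30,"rx":0,"ry":0,"rz":0},
    {"tx":0,"ty":0,"tz":-30,"rx":0,"ry":0,"rz":0},
    {"tx":0,"ty":0,"tz":-18,"rx":0,"ry":0,"rz":0},
    {"tx":0,"ty":0,"tz":-10,"rx":0,"ry":0,"rz":0},
    {"tx":0,"ty":0,"tz":0,"rx":0,"ry":0,"rz":0},
    {"tx":0,"ty":0,"tz":0,"rx":0,"ry":0,"rz":0},
  ],
)

```text
time: 25.25
tool_pos: [535.7, 168.9, 29.4]
tcp_rot: [-3.141, -0.001, -0.009]
contact_force: [0.2, -1.0, 0.4]
grip_width: 50.7
finger_force: 0.0
```

carry_out(
  plan=[
    {"tx":0,"ty":0,"tz":0,"rx":0,"ry":0,"rz":0},
    {"tx":0,"ty":0,"tz":0,"rx":0,"ry":0,"rz":0},
    {"tx":0,"ty":0,"tz":0,"rx":0,"ry":0,"rz":0},
    {"tx":0,"ty":0,"tz":0,"rx":0,"ry":0,"rz":0},
    {"tx":0,"ty":0,"tz":0,"rx":0,"ry":0,"rz":0},
    {"tx":0,"ty":0,"tz":0,"rx":0,"ry":0,"rz":0},
  ],
  gripper=1,
)

```text
time: 25.85
tool_pos: [535.2, 169.0, 29.4]
tcp_rot: [-3.141, -0.001, -0.009]
contact_force: [-0.5, 3.3, 1.4]
grip_width: 16.9
finger_force: 30.0
```

carry_out(
  plan=[
    {"tx":0,"ty":-3,"tz":0,"rx":0,"ry":0,"rz":0},
    {"tx":0,"ty":-3,"tz":0,"rx":0,"ry":0,"rz":0},
    {"tx":0,"ty":-3,"tz":0,"rx":0,"ry":0,"rz":0},
    {"tx":0,"ty":-3,"tz":0,"rx":0,"ry":0,"rz":0},
    {"tx":-0.2,"ty":-3,"tz":0,"rx":0,"ry":0,"rz":0},
    {"tx":0,"ty":-3,"tz":0,"rx":0,"ry":0,"rz":0},
    {"tx":0,"ty":-3,"tz":0,"rx":0,"ry":0,"rz":0},
    {"tx":0,"ty":-3,"tz":0,"rx":0,"ry":0,"rz":0},
    {"tx":0,"ty":-2,"tz":0,"rx":0,"ry":0,"rz":0},
    {"tx":0,"ty":0,"tz":0,"rx":0,"ry":0,"rz":0},
  ],
)

```text
time: 26.85
tool_pos: [535.0, 140.8, 29.3]
tcp_rot: [3.139, -0.0, -0.009]
contact_force: [0.0, -3.9, 5.0]
grip_width: 16.9
finger_force: 30.0
```

carry_out(
  plan=[
    {"tx":0,"ty":-1.5,"tz":0,"rx":0,"ry":0,"rz":0},
    {"tx":0,"ty":0,"tz":0,"rx":0,"ry":0,"rz":0},
  ],
)

```text
time: 27.05
tool_pos: [535.0, 139.9, 29.2]
tcp_rot: [3.14, -0.0, -0.009]
contact_force: [-0.2, -1.2, 5.0]
grip_width: 16.7
finger_force: 30.0
```

Near the centre of the green notch, since the pull has turned from -3.9 to -1.2 N. Let go, lift and check the dots.

carry_out(
  plan=[
    {"tx":0,"ty":-0.5,"tz":0,"rx":0,"ry":0,"rz":0},
    {"tx":0,"ty":0,"tz":0,"rx":0,"ry":0,"rz":0},
    {"tx":0,"ty":0,"tz":0,"rx":0,"ry":0,"rz":0},
    {"tx":0,"ty":0,"tz":0,"rx":0,"ry":0,"rz":0},
    {"tx":0,"ty":0,"tz":0,"rx":0,"ry":0,"rz":0},
    {"tx":0,"ty":0,"tz":20,"rx":0,"ry":0,"rz":0},
    {"tx":0,"ty":0,"tz":30,"rx":0,"ry":0,"rz":0},
    {"tx":-15,"ty":10,"tz":30,"rx":0,"ry":0,"rz":0},
    {"tx":-23,"ty":20,"tz":8,"rx":0,"ry":0,"rz":0},
    {"tx":0,"ty":20,"tz":0,"rx":0,"ry":0,"rz":0},
    {"tx":0,"ty":0,"tz":0,"rx":0,"ry":0,"rz":0},
    {"tx":0,"ty":0,"tz":0,"rx":0,"ry":0,"rz":0},
  ],
  gripper=0.45,
)

```text
time: 28.25
tool_pos: [496.7, 190.4, 116.9]
tcp_rot: [3.141, 0.0, -0.008]
contact_force: [-0.5, -0.1, -0.4]
grip_width: 50.5
finger_force: 0.0
```

```bash
python3 - <<'E'
from h import *
o=bot.get_obs();m=bot.camera_model('wrist');w=cap('wrist','w7.png');print(o['tool_pos'],o['time'])
h=cv2.cvtColor(w,cv2.COLOR_RGB2HSV)
def blobs(k,z,name,lo=10):
    for c in cv2.findContours(k,cv2.RETR_EXTERNAL,2)[0]:
        if cv2.contourArea(c)<lo: continue
        x,y,a,b=cv2.boundingRect(c);p=ray('wrist',(x+a/2-.5,y+b/2-.5),z,m)
        if 480<p[0]<600 and 100<p[1]<330: print(name,(x,y,a,b),np.round(p,1))
blobs(cv2.inRange(h,(0,150,90),(8,255,255)),45,'red')
blobs(cv2.inRange(h,(45,90,50),(90,255,255)),45,'green',4)
# knob top: bright round inside black plate
x,y=map(int,proj('wrist',[535,139,73],m));g=cv2.cvtColor(w,cv2.COLOR_RGB2GRAY)
C=cv2.HoughCircles(cv2.GaussianBlur(g[y-25:y+25,x-30:x+30],(3,3),1),cv2.HOUGH_GRADIENT,1,20,param1=120,param2=12,minRadius=9,maxRadius=15)
if C is not None:
    for c in C[0]: print('knob',c,ray('wrist',(c[0]+x-30,c[1]+y-25),73,m))
k=cv2.inRange(h,(100,120,40),(125,255,255));c=max([c for c in cv2.findContours(k,cv2.RETR_EXTERNAL,2)[0] if cv2.boundingRect(c)[1]<110],key=cv2.contourArea)
P=np.array([ray('wrist',p,66,m)[:2] for p in c[:,0,:]],np.float32);print(cv2.minAreaRect(P),P.min(0),P.max(0))
E
```

```text
[496.73579535 190.41532186 116.87003938] 28.25
red (275, 159, 10, 9) [524.5 165.4  45. ]
green (243, 158, 11, 11) [524.8 196.2  45. ]
green (156, 149, 10, 14) [532.9 281.   45. ]
knob [28.5 25.5 11. ] [535.38516042 140.33234476  73.        ]
((535.6771240234375, 284.9117736816406), (63.63975143432617, 100.62320709228516), 89.59445190429688) [485.5643  252.80643] [586.1945  317.04495]
```

```bash
python3 - <<'E'
from h import *
import pickle
o,m=pickle.load(open('w6.pkl','rb'));print('red before',ray('wrist',(60+636/3.2,60+331/3.2),45,m))
E
python3 -c "
from plant import bot
print(bot.close_job())"
```

```text
red before [524.64103696 194.97228938  45.        ]
the job is handed in; nothing more can be done
None
```

The blue slide holder is home against the back rail and side stop, the filter slide is let go on the green stop (its index dot moved about 29.6 mm of the 30 mm step), and the job was handed in at about 28 s; I did not re-measure the bystanders afterwards.

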